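# Hold the angle gauge on mark on a sprung stud

## Task

Lift the roll of tape off the stud of the bench rest and lay it flat on the table, clear of the rest. Then pick up the angle gauge by its handle, set the middle of its foot on the round-headed stud, pressing the stud down a little, and rock the gauge sideways, dial kept upright, until its swinging pointer settles in the gap of the index fork. Finish while still holding the gauge there, steady and on the mark; leave the vial, the carton and the covered dish where they stand.

Things in the scene. Friction and masses are not known exactly. Their poses are not given: they have to be found in the camera images.
- rest: Bench rest, fixed to the table: dark steel foot plate 96 x 96 x 12 mm with an aluminium column (diameter 50 mm) whose flat top is 52 mm above the table. Origin at the centre of the underside, z up. A steel stud stands out of the middle of the column's top.
- stud_top (a point): Top of the stud's head; the stud is 22 mm in diameter with a hemispherical head of 11 mm radius, and its top stands 20 mm above the column's top (72 mm above the table) when nothing presses on it. Moves with the stud.
- stud (a joint): How far the sprung stud is pressed down, m: 0 free, 0.008 at its stop; the spring starts at about 1 N and takes about 0.7 N more for each mm. At the end it must be pressed at least 0.7 mm.
- roll: Roll of plaster tape, cream, 62 mm outside diameter, 25 mm high, open core about 34 mm wide. It starts lying flat on the column's top, round the stud, and hides it (its top is 77 mm above the table). Origin at the centre of its underside. 0.06 kg. The table between the rest and the gauge and towards the robot is bare: room to lay it.
- gauge: Angle gauge, loose, about 0.3 kg, standing on its foot (36 along x, 120 along y, 10 mm high); origin under the foot's centre, z up. White dial (rim 112 mm across, 14 mm thick, centre 68 mm up) looks along -x, roughly to the robot. On top a black block handle, 30 mm wide along y, 20 mm thick along x, from 122 to 166 mm up.
- pointer (a joint): Angle of the hanging pointer against the gauge, rad: 0 when it points to the middle of the foot, positive when its tip is towards the gauge's +y. A lightly damped pendulum about the dial's centre: it always comes to hang plumb (about 1.5 s), so rolling the gauge by a about its own +x makes it read -a.
- pointer_tip (a point): Tip of the pointer, 40 mm below the dial's centre as it hangs, in front of the dial.
- index (a joint): Angle of the index on the dial, counted like the pointer, rad: preset somewhere between 0.14 and 0.38 (towards the gauge's +y, so the +y end of the foot must be tipped down); stiff, it stays where it is set. Leave it set.
- index_gap (a point): The middle of the index fork's gap, 40 mm from the dial's centre: the fork is two black prongs, each 4 mm wide with an 8 mm gap between, that reach inward over the dial's edge from the dark ring round the dial. The pointer tip is on the mark when it is within 4.5 mm of this point (it shall stand in the gap).
- vial: Small glass vial, 31 mm across, 42 mm high, standing loose on the table; to be left alone. Origin under its centre.
- carton: Slide carton, 55 x 82 x 32 mm, lying loose on the table; to be left alone. Origin under its centre.
- dish: Round covered glass dish, 74 mm across, 18 mm high, loose on the table; to be left alone. Origin under its centre.
Things that resemble listed ones, but are neither listed nor needed, are in the scene too. What is shaped like the gauge but orange is not meant. What is shaped like the roll but red is not meant.

How it is judged:
By the outcome, as a careful person would: the job done as asked, in the order asked, and still so for the second after the job is handed in, while the arm keeps its last pose, push and grip.
It also fails if it takes over 64 s, if anything falls off the work surface, if the arm or the gripper's body presses on something with over 40 N, if the wrist force passes 120 N, or if a joint passes its speed limit or range.

## Robot

A 7-joint arm with a two-finger parallel gripper is mounted at the origin on a cart in front of the work surface, level with it; the furniture and walls round the work are solid. World frame = base frame: x ahead of the robot, y to its left, z up, the work surface at z = 0. Lengths are in m, angles in rad, forces in N, time in s.
With the tool pointing down it reaches from about 0.4 to 0.85 m from the base axis. Payload 6.9 kg.
Tool frame: the origin (TCP) lies at the very end of the fingers, on their centre line; the grasp point (between the pads) lies 19 mm behind it; z points along the fingers, y is the line along which they close (so a half turn about z gives the same grasp; the last joint's range is limited). The gripper opens to 85 mm and grips with 20 to 120 N. Pads are 22 mm wide; open, the fingers measure 114 mm over their backs; the gripper's body (76 mm by 85 mm) begins 54 mm behind the grasp point. The pads swing forward as they close: fully open they stand 13 mm farther back than shut.
Start: joints at [-1.006, 0.507, -0.238, 1.5, 0.126, 1.149, -0.155], TCP at [0.277, 0.56, 0.231] pointing down, gripper open.
Joint ranges: [-3.08, 3.08], [-0.24, 2.05], [-1.43, 1.35], [0, 2.5], [-1.52, 4.66], [0.17, 1.96], [-2.89, 2.89]. Speed limits (rad/s): [2.39, 2.39, 3.14, 3.14, 3.14, 3.14, 3.14].

## Interface

Orientations are given as a unit quaternion [x, y, z, w].
In Python, from rig import r gives the robot as it stands.
- The arm moves only by the tool move_arm, never from a script. Its argument "moves" is a list of rows, each a list of 3 entries, a list of its own where there are three numbers: the shift along the tool's x, y, z in cm, then the turn about the tool's z in rad, then the gripper command: -1 is shut, 1 is fully open, values between are in proportion. In form: [[[tx, ty, tz], roll, hand], ...]. A call has 1 to 10 rows; each row is the pose to reach, as a shift and turn from the pose commanded when the call began, along the tool's axes at that moment; what a row does not reach only later rows make up. A row lasts 1/8 s, in which the tool goes at most 62.5 mm and 10.7 degrees, less where a joint would pass 70% of its speed; a pose out of reach is approached as far as the arm can. A call with a gripper value outside its range is refused whole. The fingers move at their own pace and stop on an object; "squeeze" is the grip in N (left out, the last holds). Time passes only in rows, so rows that repeat a pose let the fingers close. It gives the time, the measured TCP pose, the force, the opening and the grip force at its end, in the units of the state.
- r.read_state(): the state, without advancing time (a new reading comes with each control period).
- r.grab_frame(name): name is "scene" or "top" or "wrist"; returns a dict with "image" (384x512x3 uint8, red, green, blue), "z_map" (384x512 float32, m along the optical axis (not along the pixel's ray), 0 where there is no reading), "intrinsics" (3x3 intrinsics, pixels), "xyz" and "orientation" of the camera in the world. Camera axes: x right, y down, z forward; pixel columns grow to the right and rows downward; lengths in m; the calibration is good to about 2 mm. A picture is of the moment at which its call begins.
- r.finish_job(): hands the job in; it is judged then, once.
Trained networks look in the newest picture that a camera, given by its name, has taken for a name from the list of things; names that differ only in an ending like _2 or _b are one class to them, and where a whole thing is asked for, a point or a joint stands for the part that bears it (a point fixed in the world has none). Each returns a list of dicts, best first, with "score" (0 to 1); they miss things now and then, are a little off and sometimes report something else, mostly with a low value. They report only what shows in the picture. A call takes as long as a camera call. They do not tell look-alikes from the thing itself.
- r.boxes_of(camera, target): "location" ([column, row] in pixels, amid what is visible of it).
- r.landmark_of(camera, target): "location" ([column, row] in pixels: a listed point, or the origin of a listed thing).
The state is a dict: "time": time; "joints": joint angles; "dq": joint speeds; "joint_torque": joint torques, N m; "tool_pos": TCP position; "orientation": TCP orientation; "ft_force": force on the tool from outside, world axes, zero at the start; "ft_torque": the same for the moment, N m; "width": finger opening in m; "grasp_force": force on a finger pad.
Only numpy, scipy, OpenCV 4.12 (cv2) and the standard library are available. Lean on these libraries where they do the work, as an engineer would, in place of code of your own. Each camera call takes 0.05 s, during which the arm holds its last target. There are 200 camera calls.

## Working session

There is one attempt and no reset: what is moved stays moved. The work goes in short steps, Python scripts to look and compute and a tool call to move; the robot and the scene stay as the last step left them, time stands still between calls to the robot, and variables do not carry over. Pictures are saved under pics/ and viewed, at most 10 in all, crops included, and the job is handed in when it is done.

Besides the shell and the picture viewer there is one more tool, called after ">>>" in YAML: its name, and indented under it one key for each argument. move_arm: Moves the arm, as the interface text tells. Its arguments: {"type":"object","properties":{"moves":{"type":"array","items":{"type":"array"}},"squeeze":{"type":"number"}},"required":["moves"]}

```bash
mkdir -p pics; cat > h.py <<'E'
import numpy as np, cv2
from rig import r
from scipy.spatial.transform import Rotation as R
def world(f,u,v,z=None):
    K=np.array(f["intrinsics"]); q=R.from_quat(f["orientation"])
    d=np.array([(u-K[0,2])/K[0,0],(v-K[1,2])/K[1,1],1.])
    if z is None: z=f["z_map"][int(round(v)),int(round(u))]
    return q.apply(d*z)+np.array(f["xyz"])
def plane(f,u,v,h):
    o=np.array(f["xyz"]); d=world(f,u,v,1.)-o
    return o+d*(h-o[2])/d[2]
def cloud(f):
    K=np.array(f["intrinsics"]); z=f["z_map"]; v,u=np.indices(z.shape)
    p=np.stack([(u-K[0,2])/K[0,0]*z,(v-K[1,2])/K[1,1]*z,z],-1)
    return R.from_quat(f["orientation"]).apply(p.reshape(-1,3)).reshape(p.shape)+np.array(f["xyz"])
def save(im,n): cv2.imwrite("pics/"+n,cv2.cvtColor(np.ascontiguousarray(im),cv2.COLOR_RGB2BGR))
E
python3 - <<'E'
from h import *
ims=[]
for c in ("scene","top"):
    f=r.grab_frame(c); ims.append(f["image"]); print(c,f["xyz"],f["orientation"])
    for t in ("rest","roll","gauge","index_gap","pointer_tip","vial","carton","dish"):
        for fn in (r.boxes_of,r.landmark_of):
            for d in fn(c,t)[:3]:
                u,v=d["location"]
                try: print(t,fn.__name__,round(d["score"],2),np.round([u,v]),np.round(world(f,u,v),3))
                except Exception as e: print(t,e)
save(np.vstack(ims)[::1,:] if 0 else cv2.resize(np.hstack(ims),(800,300)),"a.png")
s=r.read_state(); print(s["time"],s["tool_pos"],s["orientation"],s["width"])
E
```

```text
scene [-0.08941965 -0.49603261  0.83147913] [ 0.8036314  -0.45273311  0.18372387 -0.33978647]
rest call 0.72 [160. 190.] [0.476 0.176 0.017]
rest call 0.69 [310. 218.] [ 0.547 -0.245  0.074]
rest call 0.7 [158. 187.] [0.473 0.177 0.03 ]
roll call 0.88 [156. 172.] [0.489 0.189 0.067]
roll call 0.52 [173. 156.] [ 0.626  0.257 -0.005]
roll call 0.87 [157. 176.] [0.472 0.171 0.077]
roll call 0.62 [174. 163.] [0.589 0.219 0.013]
gauge call 0.65 [308. 218.] [ 0.548 -0.238  0.07 ]
gauge call 0.59 [264. 249.] [ 0.407 -0.198  0.078]
gauge call 0.86 [306. 234.] [ 0.546 -0.237  0.01 ]
gauge call 0.58 [259. 266.] [ 0.4   -0.191  0.02 ]
index_gap call 0.48 [295. 226.] [ 0.555 -0.203  0.013]
index_gap call 0.71 [299. 224.] [ 0.552 -0.215  0.031]
pointer_tip call 0.47 [305. 227.] [ 0.551 -0.232  0.028]
pointer_tip call 0.46 [252. 174.] [ 0.666 -0.005  0.011]
vial call 0.44 [250. 169.] [0.668 0.005 0.026]
vial call 0.44 [360. 230.] [ 0.608 -0.352  0.033]
vial call 0.45 [251. 173.] [-0.089 -0.496  0.831]
carton call 0.67 [364. 232.] [ 0.607 -0.362  0.032]
carton call 0.64 [359. 237.] [ 0.586 -0.359  
[... 758 characters left out ...]
0.49  0.194 0.068]
index_gap call 0.66 [298. 245.] [ 0.428 -0.182  0.071]
index_gap call 0.6 [311. 200.] [ 0.543 -0.22   0.015]
index_gap call 0.46 [359. 175.] [ 0.61  -0.34   0.034]
vial call 0.61 [226. 147.] [0.676 0.007 0.041]
vial call 0.42 [227. 147.] [0.675 0.002 0.043]
carton call 0.69 [359. 176.] [ 0.609 -0.342  0.032]
carton call 0.62 [149. 214.] [0.496 0.197 0.05 ]
carton call 0.52 [169. 145.] [0.681 0.16  0.02 ]
carton call 0.72 [358. 176.] [ 0.609 -0.338  0.03 ]
dish call 0.96 [173. 143.] [ 0.49  -0.093  1.191]
dish call 0.91 [174. 146.] [0.679 0.145 0.019]
1.7 [0.27739185 0.5600504  0.23126907] [ 2.27930832e-01  9.73677326e-01 -2.44968075e-05 -1.32715831e-05] 0.08519828710297525
```

View pics/a.png

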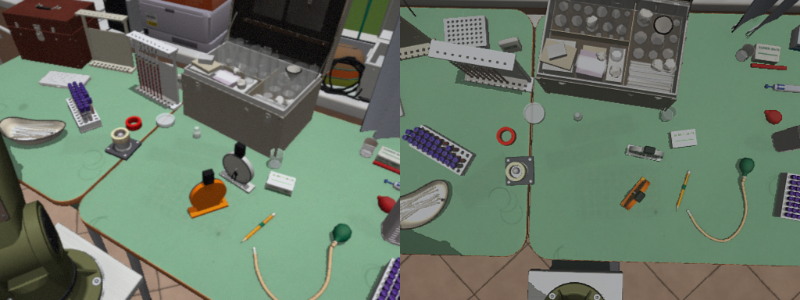

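The picture shows two gauges in the scene view: orange at (262,250) and white-dialled at (306,225). It also shows two rolls: cream on the rest at (157,174) and red on the table at (174,158). The white gauge and the cream roll fit the description. I'll measure them and confirm in one crop.

```bash
python3 - <<'E'
from h import *
ims=[]
for c in ("scene","top"):
    f=r.grab_frame(c); P=cloud(f); im=f["image"]
    X,Y,Z=P[...,0],P[...,1],P[...,2]
    ok=f["z_map"]>0
    m=ok&(abs(Z-.077)<.005)&(np.hypot(X-.48,Y-.185)<.06); q=P[m]
    print(c,"roll n",m.sum(),q.min(0),q.max(0),cv2.minEnclosingCircle(q[:,:2].astype(np.float32)))
    m=ok&(Z>.045)&(Z<.06)&(np.hypot(X-.48,Y-.185)<.06)
    near=ok&(np.hypot(X-.545,Y+.225)<.085)
    for lo,hi in((.158,.175),(.004,.014)):
        m=near&(Z>lo)&(Z<hi); q=P[m].astype(np.float32)
        if len(q)>4: print("gauge",lo,m.sum(),q.mean(0),cv2.minAreaRect(q[:,:2]))
    # vertical dial plane direction
    m=near&(Z>.03)&(Z<.115); q=P[m]; mu=np.median(q,0); w,v=np.linalg.eigh(np.cov(q[:,:2].T)); print("dial",m.sum(),mu,v[:,1],np.degrees(np.arctan2(v[1,1],v[0,1])))
    if c=="scene": ims+=[cv2.resize(im[140:220,110:230],(400,266)),cv2.resize(im[190:270,230:350],(400,266))]
    else: ims+=[cv2.resize(im[170:250,90:210],(400,266)),cv2.resize(im[160:240,250:370],(400,266))]
save(np.vstack([np.hstack(ims[:2]),np.hstack(ims[2:])]),"b.png")
E
```

```text
scene roll n 202 [0.45272033 0.16208164 0.0720094 ] [0.51555915 0.22458008 0.08047366] ((0.48428875207901, 0.1939278244972229), 0.03238116577267647)Traceback (most recent call last):
  File "<stdin>", line 13, in <module>
cv2.error: OpenCV(4.12.0) /io/opencv/modules/imgproc/src/convhull.cpp:143: error: (-215:Assertion failed) total >= 0 && (depth == CV_32F || depth == CV_32S) in function 'convexHull'
```

```bash
python3 - <<'E'
from h import *
ims=[]
for c in ("scene","top"):
    f=r.grab_frame(c); P=cloud(f).astype(np.float32); im=f["image"]
    X,Y,Z=P[...,0],P[...,1],P[...,2]
    ok=f["z_map"]>0
    m=ok&(abs(Z-.077)<.005)&(np.hypot(X-.48,Y-.185)<.06); q=P[m]
    print(c,"roll n",m.sum(),q.min(0),q.max(0),cv2.minEnclosingCircle(np.ascontiguousarray(q[:,:2])))
    near=ok&(np.hypot(X-.545,Y+.225)<.085)
    for lo,hi in((.158,.175),(.004,.014)):
        m=near&(Z>lo)&(Z<hi); q=P[m]
        if len(q)>4: print("gauge",lo,m.sum(),q.mean(0),cv2.minAreaRect(np.ascontiguousarray(q[:,:2])))
    m=near&(Z>.03)&(Z<.115); q=P[m]; mu=np.median(q,0); w,v=np.linalg.eigh(np.cov(q[:,:2].T)); print("dial",m.sum(),mu,np.degrees(np.arctan2(v[1,1],v[0,1])))
    if c=="scene": ims+=[cv2.resize(im[140:220,110:230],(400,266)),cv2.resize(im[190:270,230:350],(400,266))]
    else: ims+=[cv2.resize(im[170:250,90:210],(400,266)),cv2.resize(im[160:240,250:370],(400,266))]
save(np.vstack([np.hstack(ims[:2]),np.hstack(ims[2:])]),"b.png")
E
```

```text
scene roll n 207 [0.4520389  0.16200955 0.07210109] [0.51489663 0.22516756 0.08038116] ((0.4847419261932373, 0.1941724717617035), 0.03303052857518196)
gauge 0.158 108 [ 0.5556385  -0.2260741   0.16438793] ((0.5578739643096924, -0.2243950366973877), (0.030739741399884224, 0.021892284974455833), 83.93299102783203)
gauge 0.004 374 [ 0.5431024  -0.23302498  0.00950612] ((0.5433239936828613, -0.23950131237506866), (0.13210341334342957, 0.12222868204116821), 35.31409454345703)
dial 941 [ 0.5503875  -0.22904405  0.07574371] 81.35346568585713
top roll n 300 [0.4540546  0.1654644  0.07207188] [0.51428604 0.22691154 0.08179273] ((0.48393869400024414, 0.196462020277977), 0.03135376423597336)
gauge 0.158 115 [ 0.55709034 -0.22209728  0.16626257] ((0.5569888949394226, -0.2226702868938446), (0.03129701316356659, 0.01973525434732437), 81.10269165039062)
gauge 0.004 407 [ 0.54387325 -0.2201564   0.00793022] ((0.546970784664154, -0.2256595939397812), (0.15874303877353668, 0.16443248093128204), 60.69734191894531)
dial 236 [ 0.55202824 -0.2161804   0.09140956] 69.36487294182197
```

View pics/b.png

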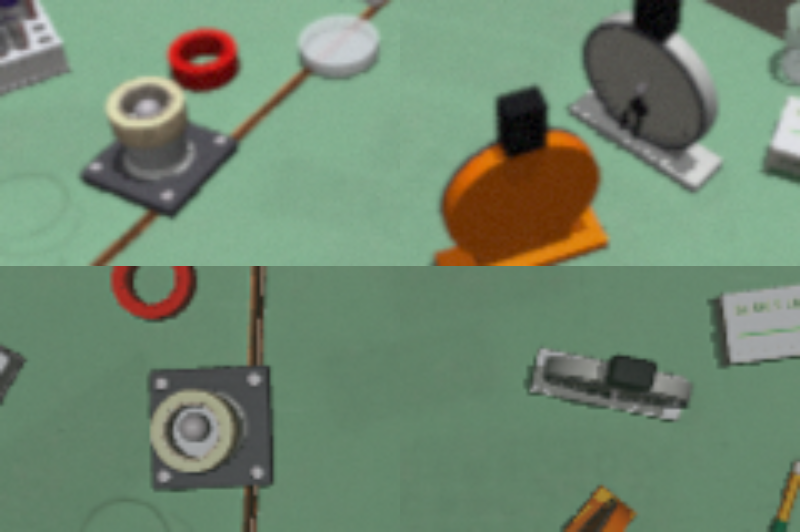

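The crop confirms both: the cream roll sits round the stud (top-left panel), and the grey-white dial gauge with a black handle has its fork towards +y. The gauge's yaw is about -8.7°. I'll move above the roll, turning the fingers so that they close along the gauge's x.

>>> move_arm:
  moves:
    - [[-34.8, -23.5, 2], 1.262, 1]
    - [[-34.8, -23.5, 2], 1.262, 1]
    - [[-34.8, -23.5, 2], 1.262, 1]
    - [[-34.8, -23.5, 4], 1.262, 1]
    - [[-34.8, -23.5, 4], 1.262, 1]
    - [[-34.8, -23.5, 4], 1.262, 1]
    - [[-34.8, -23.5, 8], 1.262, 1]
    - [[-34.8, -23.5, 8], 1.262, 1]
    - [[-34.8, -23.5, 8], 1.262, 1]
    - [[-34.8, -23.5, 8], 1.262, 1]
  squeeze: 30

```text
time: 3.1
tool_pos: [0.4848, 0.1969, 0.1521]
orientation: [0.757, 0.653, 0.001, -0.0]
ft_force: [0.3, -0.3, -0.3]
width: 0.0855
grasp_force: 0.0
```

```bash
cat >> h.py <<'E'
def go(p,yaw=None):
    s=r.read_state(); q=R.from_quat(s["orientation"]); print("t",s["time"],"tcp",np.round(s["tool_pos"],4),"ydir deg",np.degrees(np.arctan2(*q.as_matrix()[:2,1][::-1])).round(1),"F",np.round(s["ft_force"],1),"w",s["width"],"g",s["grasp_force"])
    if p is not None: print("shift cm",np.round(q.inv().apply(np.array(p)-s["tool_pos"])*100,2))
E
python3 - <<'E'
from h import *
f=r.grab_frame("wrist"); P=cloud(f).astype(np.float32); Z=P[...,2]
m=(f["z_map"]>0)&(abs(Z-.077)<.005)&(np.hypot(P[...,0]-.484,P[...,1]-.195)<.05); q=P[m]
print(f["xyz"],m.sum()); 
if len(q): print(cv2.minEnclosingCircle(np.ascontiguousarray(q[:,:2])),q.mean(0))
go([.4845,.195,.047]); save(f["image"],"c.png")
E
```

```text
[0.49603638 0.26959241 0.29619565] 3496
((0.4846508800983429, 0.1964734047651291), 0.031164048239588737) [0.48486224 0.19798286 0.07704868]
t 3.15 tcp [0.4849 0.1968 0.1521] ydir deg -8.5 F [-0.6 -1.1  0.9] w 0.08542081840684194 g 0.0
shift cm [-0.2  -0.02 10.51]
```

View pics/c.png

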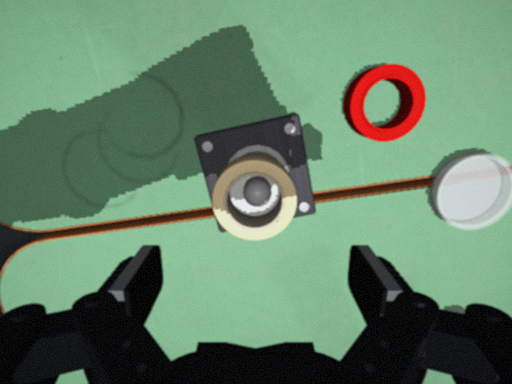

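The wrist view shows the roll at (255,195) between the fingers, round the stud at (257,190). The red ring is well away at (385,103). Going down to grip.

>>> move_arm:
  moves:
    - [[0, 0, 5.5], 0, 1]
    - [[0, 0, 10.5], 0, 1]
    - [[0, 0, 10.5], 0, 1]
    - [[0, 0, 10.5], 0, -1]
    - [[0, 0, 10.5], 0, -1]
    - [[0, 0, 10.5], 0, -1]
    - [[0, 0, 10.5], 0, -1]
    - [[0, 0, 10.5], 0, -1]
    - [[0, 0, 10.5], 0, -1]
  squeeze: 30

```text
time: 4.28
tool_pos: [0.4863, 0.1959, 0.0487]
orientation: [0.758, 0.652, 0.002, 0.0]
ft_force: [-0.4, 0.2, 7.8]
width: 0.0603
grasp_force: 32.4
```

>>> move_arm:
  moves:
    - [[0, 0, -3], 0, -1]
    - [[0, 0, -7], 0, -1]
    - [[0, 0, -7], 0, -1]

```text
time: 4.65
tool_pos: [0.4872, 0.1958, 0.1203]
orientation: [0.758, 0.652, 0.004, 0.001]
ft_force: [0.4, -1.0, -1.4]
width: 0.0606
grasp_force: 33.1
```

```bash
python3 - <<'E'
from h import *
f=r.grab_frame("wrist"); P=cloud(f); go([.46,.03,.117])
f2=r.grab_frame("top");P=cloud(f2).astype(np.float32);Z=P[...,2]
m=(f2["z_map"]>0)&(abs(Z-.070)<.006)&(np.hypot(P[...,0]-.482,P[...,1]-.19)<.05);print("stud pts",m.sum(),P[m].mean(0) if m.any() else 0)
m=(f2["z_map"]>0)&(abs(Z-.052)<.004)&(np.hypot(P[...,0]-.482,P[...,1]-.19)<.05);print("col pts",m.sum(),cv2.minEnclosingCircle(P[m][:,:2].copy()) if m.any() else 0)
save(f["image"],"d.png")
E
```

```text
t 4.7 tcp [0.4861 0.1955 0.1186] ydir deg -8.7 F [ 0.3  0.3 -1.8] w 0.060326092421582114 g 33.13516609137878
shift cm [-16.76  -0.09   0.11]
stud pts 27 [0.48576826 0.20114368 0.06954785]
col pts 78 ((0.486310750246048, 0.19725099205970764), 0.024583688005805016)
```

View pics/d.png

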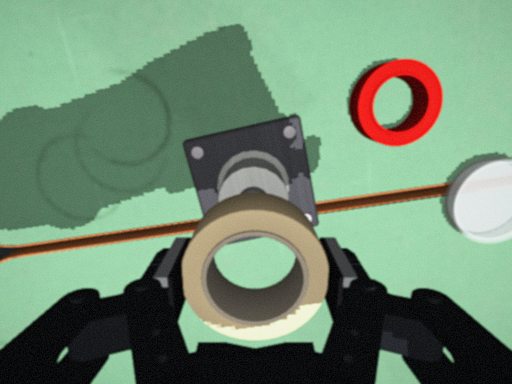

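The roll is held between the pads at (255,265), clear of the stud. I'll carry it towards y=0.03 and lower it.

>>> move_arm:
  moves:
    - [[-5, 0, 0], 0, -1]
    - [[-11, 0, 0], 0, -1]
    - [[-16.8, 0, 0], 0, -1]
    - [[-16.8, 0, 0], 0, -1]
    - [[-16.8, 0, 5], 0, -1]
    - [[-16.8, 0, 10], 0, -1]
    - [[-16.8, 0, 11.2], 0, -1]
    - [[-16.8, 0, 11.2], 0, -1]
    - [[-16.8, 0, 11.2], 0, -1]

```text
time: 5.88
tool_pos: [0.4606, 0.0292, 0.0055]
orientation: [0.758, 0.652, 0.001, 0.001]
ft_force: [0.6, -0.3, -0.9]
width: 0.0604
grasp_force: 33.2
```

```bash
python3 - <<'E'
from h import *
go(None)
for c in("scene","wrist"):
    f=r.grab_frame(c);P=cloud(f).astype(np.float32);Z=P[...,2];ok=f["z_map"]>0
    m=ok&(np.hypot(P[...,0]-.459,P[...,1]-.03)<.028)&(Z<.06);z=Z[m];print(c,m.sum(),np.histogram(z,np.arange(-.005,.06,.005)))
    if c=="scene":
        m=ok&(abs(Z-.052)<.005)&(np.hypot(P[...,0]-.482,P[...,1]-.19)<.05);print(cv2.minEnclosingCircle(P[m][:,:2].copy()))
        m=ok&(Z>.064)&(Z<.08)&(np.hypot(P[...,0]-.482,P[...,1]-.19)<.05);print(m.sum(),P[m].mean(0),P[m].max(0))
f=r.grab_frame("top");P=cloud(f).astype(np.float32);Z=P[...,2];ok=f["z_map"]>0
m=ok&(abs(Z-.052)<.005)&(np.hypot(P[...,0]-.482,P[...,1]-.19)<.05);print(m.sum(),cv2.minEnclosingCircle(P[m][:,:2].copy()))
m=ok&(Z>.064)&(Z<.08)&(np.hypot(P[...,0]-.482,P[...,1]-.19)<.05);print(m.sum(),P[m].mean(0),P[m].max(0))
for c in("top","scene"):
  print(c,[ (round(d["score"],2),plane(r.grab_frame(c),*d["location"],.072).round(4)) for d in r.landmark_of(c,"stud_top")[:2]])
E
```

```text
t 5.875 tcp [0.4606 0.0292 0.0055] ydir deg -8.6 F [ 0.6 -0.3 -0.9] w 0.060375765974721204 g 33.163700848817825
scene 216 (array([34, 26,  7, 15, 21, 14, 17, 75,  7,  0,  0,  0]), array([-0.005,  0.   ,  0.005,  0.01 ,  0.015,  0.02 ,  0.025,  0.03 ,
        0.035,  0.04 ,  0.045,  0.05 ,  0.055]))
((0.48777052760124207, 0.19439546763896942), 0.02678973786532879)
34 [0.48497555 0.19322734 0.06858207] [0.49750546 0.20576638 0.07350937]
wrist 12666 (array([  22, 3152,    5,  476,  585,  665,  769, 5790, 1149,   27,   26,
          0]), array([-0.005,  0.   ,  0.005,  0.01 ,  0.015,  0.02 ,  0.025,  0.03 ,
        0.035,  0.04 ,  0.045,  0.05 ,  0.055]))
223 ((0.48496612906455994, 0.19837503135204315), 0.025845879688858986)
52 [0.48578617 0.19701812 0.06945683] [0.49437186 0.20644778 0.07625584]
top [(0.37, array([0.4828, 0.1922, 0.072 ]))]
scene [(0.46, array([0.494 , 0.1977, 0.072 ]))]
```

>>> move_arm:
  moves:
    - [[0, 0, 0.6], 0, -1]
    - [[0, 0, 0.8], 0, -1]
    - [[0, 0, 0.8], 0, -1]
    - [[0, 0, 0.8], 0, -1]

```text
time: 6.72
tool_pos: [0.4597, 0.0289, -0.0032]
orientation: [0.758, 0.652, 0.0, 0.0]
ft_force: [-1.7, -1.0, 11.3]
width: 0.06
grasp_force: 34.6
```

The roll is down on the table (11 N of contact). I'll release it and go above the gauge handle.

>>> move_arm:
  moves:
    - [[0, 0, 0], 0, 1]
    - [[0, 0, 0], 0, 1]
    - [[0, 0, 0], 0, 1]
    - [[0, 0, -5], 0, 1]
    - [[0, 0, -11], 0, 1]
    - [[0, 0, -17], 0, 1]
    - [[0, 0, -23], 0, 1]
    - [[0, 0, -23], 0, 1]

```text
time: 7.72
tool_pos: [0.462, 0.029, 0.2305]
orientation: [0.758, 0.652, 0.004, 0.002]
ft_force: [-0.4, 0.6, -1.6]
width: 0.0854
grasp_force: 0.0
```

>>> move_arm:
  moves:
    - [[-5.5, 2.8, 0], 0, 1]
    - [[-11, 5.6, 0], 0, 1]
    - [[-16, 9, 0], 0, 1]
    - [[-20, 11, 0], 0, 1]
    - [[-23.5, 13.4, 0], 0, 1]
    - [[-23.5, 13.4, 0], 0, 1]
    - [[-23.5, 13.4, 0], 0, 1]

```text
time: 8.6
tool_pos: [0.5561, -0.2227, 0.2249]
orientation: [0.758, 0.652, -0.0, -0.001]
ft_force: [-0.1, 0.5, 0.0]
width: 0.0858
grasp_force: 0.0
```

```bash
python3 - <<'E'
from h import *
f=r.grab_frame("scene");P=cloud(f).astype(np.float32);Z=P[...,2];ok=f["z_map"]>0
m=ok&(abs(Z-.025)<.005)&(np.hypot(P[...,0]-.459,P[...,1]-.03)<.05);print("roll",P[m][:,2].mean(),cv2.minEnclosingCircle(P[m][:,:2].copy()))
m=ok&(Z>.064)&(Z<.08)&(np.hypot(P[...,0]-.482,P[...,1]-.19)<.05);print("stud",P[m].mean(0))
for t in("index_gap","pointer_tip"): print(t,[(round(d["score"],2),np.round(d["location"],1)) for d in r.landmark_of("scene",t)[:3]])
w=r.grab_frame("wrist");P=cloud(w).astype(np.float32);Z=P[...,2];ok=w["z_map"]>0
m=ok&(abs(Z-.166)<.004)&(np.hypot(P[...,0]-.557,P[...,1]+.223)<.04);print("handle",m.sum(),cv2.minAreaRect(P[m][:,:2].copy()))
t=r.grab_frame("top");P=cloud(t).astype(np.float32);Z=P[...,2];ok=t["z_map"]>0
m=ok&(Z>.066)&(Z<.08)&(np.hypot(P[...,0]-.482,P[...,1]-.19)<.05);print("stud",P[m].mean(0))
m=ok&(abs(Z-.052)<.005)&(np.hypot(P[...,0]-.482,P[...,1]-.19)<.05);print(m.sum(),cv2.minEnclosingCircle(P[m][:,:2].copy()))
go([.557,-.2235,.128])
a=cv2.resize(f["image"][180:260,260:360],(500,400),interpolation=cv2.INTER_CUBIC)
save(np.hstack([a,cv2.resize(w["image"],(300,400))]),"e.png")
E
```

```text
roll 0.02386191 ((0.4595176875591278, 0.02790333516895771), 0.03352941945195198)
stud [0.48488975 0.19273686 0.06812494]
index_gap [(0.55, array([300.5, 225.4]))]
pointer_tip [(0.42, array([305.5, 227.7]))]
handle 1206 ((0.5582844018936157, -0.22210991382598877), (0.029381688684225082, 0.019946521148085594), 80.9218978881836)
stud [0.48577434 0.19699404 0.07000708]
234 ((0.4860685169696808, 0.19861334562301636), 0.025749657303094864)
t 8.85 tcp [ 0.5567 -0.2224  0.2264] ydir deg -8.6 F [-0.  -0.2  0.1] w 0.08542827906618618 g 0.0
shift cm [-0.11  0.04  9.84]
```

View pics/e.png

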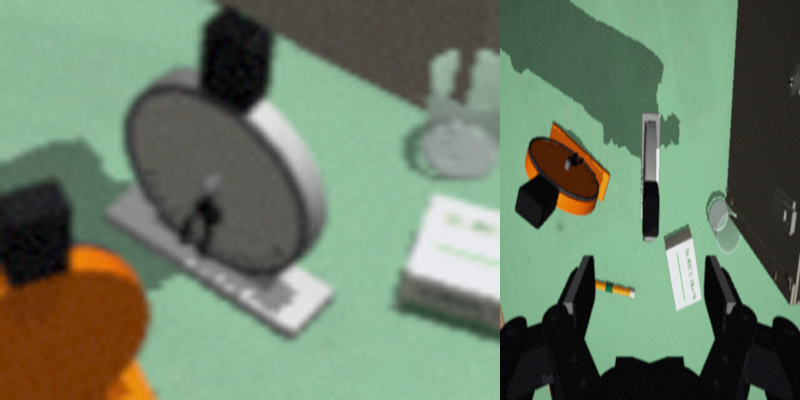

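The roll lies flat at (0.46, 0.028). The crop shows the gauge's fork at about (197,238) and the handle at (235,60). In the wrist view the handle is centred between the fingers, so I'll grip it.

>>> move_arm:
  moves:
    - [[0, 0.1, 5], 0, 1]
    - [[0, 0.1, 9.8], 0, 1]
    - [[0, 0.1, 9.8], 0, 0]
    - [[0, 0.1, 9.8], 0, -1]
    - [[0, 0.1, 9.8], 0, -1]
    - [[0, 0.1, 9.8], 0, -1]
    - [[0, 0.1, 9.8], 0, -1]
    - [[0, 0.1, 9.8], 0, -1]
    - [[0, 0.1, 9.8], 0, -1]
    - [[0, 0.1, 9.8], 0, -1]
  squeeze: 30

```text
time: 10.1
tool_pos: [0.5584, -0.2241, 0.1302]
orientation: [0.759, 0.652, 0.001, 0.001]
ft_force: [-1.7, 0.6, 7.2]
width: 0.0198
grasp_force: 30.1
```

>>> move_arm:
  moves:
    - [[0, 0, -2], 0, -1]
    - [[0, 0, -6], 0, -1]
    - [[0, 0, -11], 0, -1]
    - [[0, 0, -13], 0, -1]
    - [[0, 0, -13], 0, -1]
    - [[0, 0, -13], 0, -1]

```text
time: 10.85
tool_pos: [0.5571, -0.2233, 0.2571]
orientation: [0.758, 0.652, -0.0, -0.001]
ft_force: [0.1, 0.2, -3.5]
width: 0.0198
grasp_force: 30.3
```

```bash
python3 - <<'E'
from h import *
go([.4855,.195,.26])
E
```

```text
t 10.85 tcp [ 0.5571 -0.2233  0.2571] ydir deg -8.6 F [ 0.1  0.2 -3.5] w 0.019787919788425354 g 30.27622640132904
shift cm [ 40.27 -13.36  -0.24]
```

>>> move_arm:
  moves:
    - [[5, -1.7, 0], 0, -1]
    - [[10.5, -3.5, 0], -0.1, -1]
    - [[16, -5.3, 0], -0.2, -1]
    - [[21.5, -7.1, 0], -0.3, -1]
    - [[27, -9, 0], -0.4, -1]
    - [[32, -10.6, 0], -0.5, -1]
    - [[36.5, -12, 0], -0.5, -1]
    - [[39.5, -13, 0], -0.5, -1]
    - [[40.3, -13.4, 0], -0.5, -1]
    - [[40.3, -13.4, 0], -0.5, -1]

```text
time: 12.1
tool_pos: [0.4854, 0.1944, 0.2573]
orientation: [0.573, 0.819, -0.001, -0.0]
ft_force: [1.1, -1.8, -1.7]
width: 0.0195
grasp_force: 30.2
```

```bash
python3 - <<'E'
from h import *
go([.4855,.195,.21])
f=r.grab_frame("scene");P=cloud(f).astype(np.float32);Z=P[...,2];ok=f["z_map"]>0
for t in("index_gap","pointer_tip","gauge","stud_top"): print(t,[(round(d["score"],2),np.round(d["location"],1)) for d in r.landmark_of("scene",t)[:3]])
# foot points
m=ok&(Z>.115)&(Z<.145)&(np.hypot(P[...,0]-.4855,P[...,1]-.195)<.08);print("foot",m.sum(),P[m].mean(0),cv2.minAreaRect(P[m][:,:2].copy()))
a=cv2.resize(f["image"][90:210,100:220],(600,600),interpolation=cv2.INTER_CUBIC)
save(a,"f.png")
t=r.grab_frame("top");P=cloud(t).astype(np.float32);Z=P[...,2];ok=t["z_map"]>0
m=ok&(Z>.12)&(Z<.145)&(np.hypot(P[...,0]-.4855,P[...,1]-.195)<.09);print("foot top",m.sum(),P[m].mean(0),cv2.minAreaRect(P[m][:,:2].copy()))
E
```

```text
t 12.1 tcp [0.4854 0.1944 0.2573] ydir deg 20.0 F [ 1.1 -1.8 -1.7] w 0.019530862687044903 g 30.224361419677734
shift cm [0.06 0.04 4.73]
index_gap [(0.72, array([144.5, 149.6]))]
pointer_tip [(0.54, array([152.8, 150.8]))]
gauge [(0.82, array([156.5, 157.6])), (0.77, array([263.7, 266.6]))]
stud_top [(0.72, array([360.3, 234. ])), (0.39, array([152.3, 170.7]))]
foot 392 [0.48118082 0.18001737 0.13620253] ((0.4853554666042328, 0.18823161721229553), (0.03762414678931236, 0.12122955918312073), 20.954252243041992)
foot top 270 [0.48932686 0.1641343  0.1388894 ] ((0.489285945892334, 0.18264856934547424), (0.035712067037820816, 0.10417987406253815), 20.170976638793945)
```

View pics/f.png

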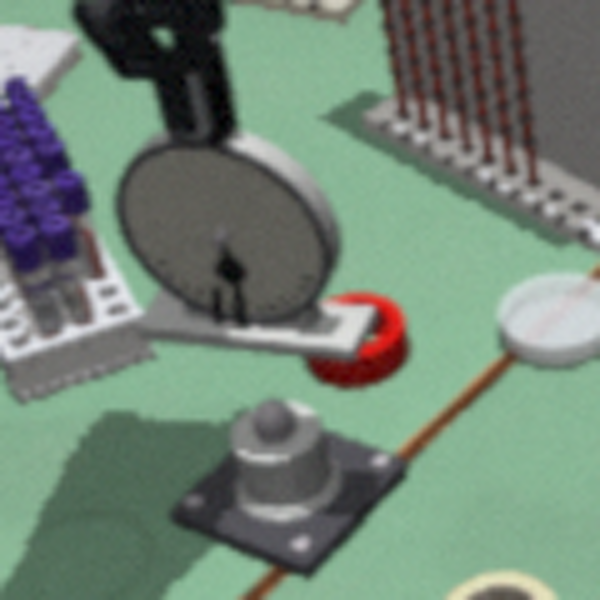

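The gauge hangs over the stud, which is at crop (273,420). The fork is at (228,303). The foot seems to sit a few mm towards -y, so I'll fit its tilt and centre, and estimate the index and pointer angles by projecting onto the dial plane.

```bash
cat >> h.py <<'E'
def gauge(f,yaw,guess,zr,tag=""):
    """fit foot top & report roll, foot centre, index/pointer angles (gauge frame)"""
    P=cloud(f); ok=f["z_map"]>0
    ex=np.array([np.cos(yaw),np.sin(yaw),0]); ey=np.array([-np.sin(yaw),np.cos(yaw),0])
    D=P-np.array(guess); x=D@ex; y=D@ey; z=D[...,2]
    # dial front plane points, front side
    m=ok&(abs(x+.007)<.006)&(abs(y)<.06)&(z>.03)&(z<.11)
    a=np.median(x[m]) if m.any() else None
    m=ok&(abs(y)<.062)&(abs(x)<.022)&(abs(z-.010-zr*y)<.007)
    for _ in range(4):
        A=np.c_[y[m],x[m],np.ones(m.sum())]; c=np.linalg.lstsq(A,z[m],rcond=None)[0]
        m=ok&(abs(x)<.022)&(abs(y)<.068)&(abs(z-(c[0]*y+c[1]*x+c[2]))<.003)
    print(tag,"foot n",m.sum(),"roll",round(np.arctan(c[0]),4),"pitch",round(-c[1],3),"z0",round(c[2],4),"y",np.percentile(y[m],[1,99]).round(4),"x",np.percentile(x[m],[1,99]).round(4),"dialx",a)
    return np.arctan(c[0])
def angles(f,cam,yaw,origin,roll):
    ex=np.array([np.cos(yaw),np.sin(yaw),0]); Rg=R.from_euler('z',yaw)*R.from_euler('x',roll)
    o=np.array(f["xyz"]); px=np.array(f["image"].shape[:2])
    for t in("index_gap","pointer_tip"):
        for d in r.landmark_of(cam,t)[:2]:
            ray=Rg.inv().apply(world(f,*d["location"],1.)-o); oo=Rg.inv().apply(o-np.array(origin))
            p=oo+ray*(-.011-oo[0])/ray[0]; print(t,round(d["score"],2),np.round(d["location"],1),"gauge yz",p[1:].round(4),"ang",round(np.arctan2(p[1],.068-p[2]),3),"rad",round(np.hypot(p[1],.068-p[2]),4))
E
python3 - <<'E'
from h import *
go(None)
yaw=np.radians(20)
for c in("scene","top"):
    f=r.grab_frame(c); g=[.4855,.192,.1275]; roll=gauge(f,yaw,g,-.03,c)
    angles(f,c,yaw,g,0.) if c=="scene" else 0
E
```

```text
t 12.4 tcp [0.4862 0.1937 0.2583] ydir deg 19.9 F [ 0.9  0.4 -2.9] w 0.019757254780679315 g 30.224087834358215
scene foot n 276 roll -0.0206 pitch -0.057 z0 0.0103 y [-0.0639  0.0544] x [-0.0184  0.0168] dialx -0.006217026406105405
index_gap 0.46 [145.6 146.6] gauge yz [0.0013 0.0374] ang 0.044 rad 0.0306
top foot n 212 roll -0.0195 pitch -0.025 z0 0.0113 y [-0.0605  0.0396] x [-0.0171  0.0179] dialx -0.0071654243863312015
```

>>> move_arm:
  moves:
    - [[0.65, 0.3, 0], 0, -1]
    - [[0.65, 0.3, 3], 0, -1]
    - [[0.65, 0.3, 4.5], 0, -1]
    - [[0.65, 0.3, 5.2], 0, -1]
    - [[0.65, 0.3, 5.2], 0, -1]
    - [[0.65, 0.3, 5.2], 0, -1]

```text
time: 13.35
tool_pos: [0.487, 0.2023, 0.207]
orientation: [0.574, 0.819, 0.001, 0.0]
ft_force: [0.1, 1.0, -3.0]
width: 0.0201
grasp_force: 30.2
```

```bash
python3 - <<'E'
from h import *
go(None)
yaw=np.radians(20)
for c in("scene","top"):
    f=r.grab_frame(c); g=[.486,.198,.077]; roll=gauge(f,yaw,g,-.02,c)
    if c=="scene": angles(f,c,yaw,g+R.from_euler('z',yaw).apply([0,-.002,0]),-.02)
    P=cloud(f).astype(np.float32);m=(f["z_map"]>0)&(abs(P[...,2]-.052)<.004)&(np.hypot(P[...,0]-.486,P[...,1]-.198)<.03); print("col",m.sum(),P[m].mean(0))
    if c=="scene": save(cv2.resize(f["image"][110:210,100:220],(720,600),interpolation=cv2.INTER_CUBIC),"g.png")
E
```

```text
t 13.35 tcp [0.487  0.2023 0.207 ] ydir deg 20.0 F [ 0.1  1.  -3. ] w 0.020050098747941766 g 30.210871696472168
scene foot n 255 roll -0.028 pitch -0.018 z0 0.0093 y [-0.0615  0.0571] x [-0.0175  0.0188] dialx -0.005095208688294213
index_gap 0.59 [147.5 163.1] gauge yz [0.0052 0.0297] ang 0.136 rad 0.0387
pointer_tip 0.5 [153.2 164.4] gauge yz [-0.0102  0.0274] ang -0.247 rad 0.0419
col 121 [0.48068312 0.19065428 0.05168185]
top foot n 190 roll -0.0248 pitch 0.029 z0 0.0099 y [-0.0588  0.0385] x [-0.0163  0.0196] dialx -0.006321493603054017
col 40 [0.47162777 0.19223252 0.05241274]
```

View pics/g.png

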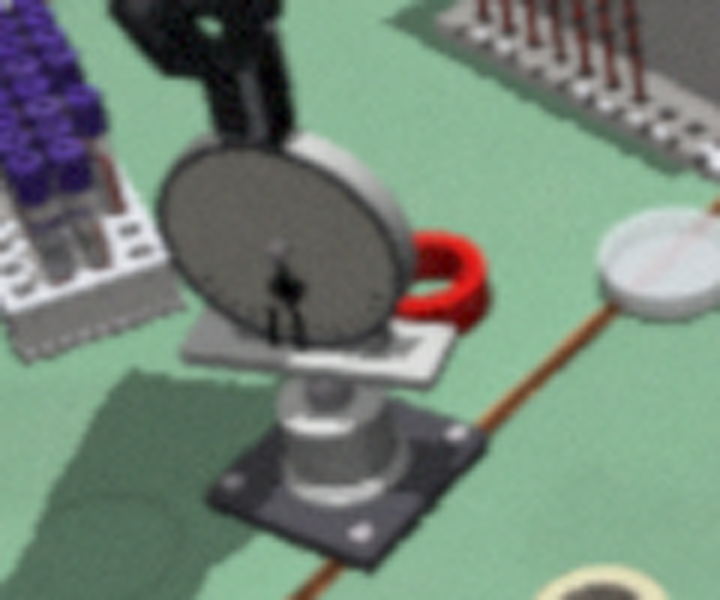

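The gauge is centred over the stud with the fork at (285,322). Now I'll press the stud by about 4 mm and rock towards the gauge's +y.

>>> move_arm:
  moves:
    - [[0, 0, 0.5], 0, -1]
    - [[0, 0, 0.9], 0, -1]
    - [[0, 0, 0.9], 0, -1]
    - [[0.3, 0, 0.9], 0, -1]
    - [[0.6, 0, 0.95], 0, -1]
    - [[0.9, 0, 0.95], 0, -1]
    - [[1.2, 0, 1.0], 0, -1]
    - [[1.5, 0, 1.0], 0, -1]
    - [[1.5, 0, 1.0], 0, -1]
  squeeze: 22

```text
time: 14.68
tool_pos: [0.4811, 0.2167, 0.1963]
orientation: [0.573, 0.819, 0.0, -0.0]
ft_force: [-0.2, -1.1, 1.9]
width: 0.0197
grasp_force: 30.8
```

```bash
python3 - <<'E'
from h import *
go(None)
yaw=np.radians(20)
for c in("scene","top"):
    f=r.grab_frame(c); g=[.486,.198,.068]; roll=gauge(f,yaw,g,-.1,c)
E
```

```text
t 14.675 tcp [0.4811 0.2167 0.1963] ydir deg 20.0 F [-0.2 -1.1  1.9] w 0.019740292060940672 g 30.821791291236877
scene foot n 255 roll -0.0492 pitch -0.036 z0 0.0085 y [-0.0505  0.0677] x [-0.0179  0.0177] dialx -0.005719573977139419
top foot n 207 roll -0.0534 pitch -0.009 z0 0.0096 y [-0.0474  0.0583] x [-0.0168  0.0189] dialx -0.0067406725569513605
```

The foot slid on the stud instead of pivoting: it moved 10 mm while the roll changed only 0.025 rad. The pads' torsional friction is higher than the stud's friction, so I'll use leverage. I'll tip the gauge in the pads by pressing the -y part of the foot on the stud, then come back to the middle.

>>> move_arm:
  moves:
    - [[0, 0, -1.5], 0, -1]
    - [[1.8, 0, -1.5], 0, -1]
    - [[3.5, 0, -1.5], 0, -1]
    - [[3.5, 0, -0.7], 0, -1]
    - [[3.5, 0, 0], 0, -1]
    - [[3.5, 0, 0.3], 0, -1]
    - [[3.5, 0, 0.6], 0, -1]
    - [[3.5, 0, 0.6], 0, -1]
  squeeze: 22

```text
time: 15.78
tool_pos: [0.4694, 0.2495, 0.1911]
orientation: [0.574, 0.819, 0.001, -0.0]
ft_force: [-3.0, 2.6, 7.3]
width: 0.0195
grasp_force: 31.7
```

```bash
python3 - <<'E'
from h import *
go(None)
yaw=np.radians(20)
for c in("scene","top"):
    f=r.grab_frame(c); g=[.486-.342*.045,.198+.94*.045,.066]; roll=gauge(f,yaw,g,-.1,c)
E
```

```text
t 15.775 tcp [0.4694 0.2495 0.1911] ydir deg 20.0 F [-3.   2.6  7.3] w 0.019545490406285674 g 31.726988554000854
scene foot n 237 roll -0.0514 pitch -0.0 z0 0.0052 y [-0.0608  0.0575] x [-0.018   0.0167] dialx -0.005718329709614514
top foot n 222 roll -0.0492 pitch 0.008 z0 0.0059 y [-0.0574  0.0538] x [-0.0171  0.0187] dialx -0.0066676618053033015
```

>>> move_arm:
  moves:
    - [[0, 0, 0], 0, -0.7]
    - [[0, 0, 0.2], 0, -0.7]
    - [[0, 0, 0.4], 0, -0.7]
  squeeze: 20

```text
time: 16.25
tool_pos: [0.4699, 0.2517, 0.1895]
orientation: [0.573, 0.819, 0.003, -0.0]
ft_force: [-8.7, 6.9, 30.7]
width: 0.0196
grasp_force: 38.5
```

```bash
python3 - <<'E'
from h import *
go(None)
yaw=np.radians(20)
for c in("scene",):
    f=r.grab_frame(c); g=[.486-.342*.045,.198+.94*.045,.063]; roll=gauge(f,yaw,g,-.05,c)
E
```

```text
t 16.25 tcp [0.4699 0.2517 0.1895] ydir deg 20.0 F [-8.7  6.9 30.7] w 0.01957940905372577 g 38.48849058151245
scene foot n 234 roll -0.0667 pitch 0.007 z0 0.0065 y [-0.0598  0.0585] x [-0.0176  0.0175] dialx -0.005092874524659428
```

Even 30 N at a 45 mm lever hardly turned it, so the pads hold too much of the handle too firmly. I'll set the gauge down on the bare table and re-grip only the top of the handle with the lightest squeeze.

>>> move_arm:
  moves:
    - [[0, 0, -4], 0, -0.7]
    - [[0, 0, -8], 0, -0.7]
    - [[-5, -1, -8], 0, -0.7]
    - [[-10.5, -2, -8], 0, -0.7]
    - [[-16.5, -3, -8], 0, -0.7]
    - [[-22, -4, -8], 0, -0.7]
    - [[-27.5, -5, -8], 0, -0.7]
    - [[-32.5, -6, -8], 0, -0.7]
    - [[-35.1, -6.4, -8], 0, -0.7]
    - [[-35.1, -6.4, -8], 0, -0.7]
  squeeze: 20

```text
time: 17.55
tool_pos: [0.5287, -0.1066, 0.2657]
orientation: [0.576, 0.817, -0.001, 0.0]
ft_force: [-0.5, 1.1, -2.7]
width: 0.0198
grasp_force: 30.4
```

```bash
python3 - <<'E'
from h import *
go(None)
yaw=np.radians(20)
s=r.read_state()["tool_pos"]
for c in("scene","top"):
    f=r.grab_frame(c); g=[s[0],s[1]-.006,s[2]-.129]; roll=gauge(f,yaw,g,-.06,c); print(g)
E
```

```text
t 17.55 tcp [ 0.5287 -0.1066  0.2657] ydir deg 19.7 F [-0.5  1.1 -2.7] w 0.019796254678729405 g 30.39645552635193
scene foot n 333 roll -0.0455 pitch -0.011 z0 0.0086 y [-0.0611  0.0572] x [-0.0176  0.0172] dialx -0.005594607184139781
[np.float64(0.5286681656473048), np.float64(-0.11259017065948689), np.float64(0.1367138085127671)]Traceback (most recent call last):
  File "<stdin>", line 6, in <module>
  File "h.py", line 32, in gauge
    print(tag,"foot n",m.sum(),"roll",round(np.arctan(c[0]),4),"pitch",round(-c[1],3),"z0",round(c[2],4),"y",np.percentile(y[m],[1,99]).round(4),"x",np.percentile(x[m],[1,99]).round(4),"dialx",a)
                                                                                                             ~~~~~~~~~~~~~^^^^^^^^^^^^^
    return _quantile_unchecked(
        a, q, axis, out, overwrite_input, method, keepdims, weights)
    return _ureduce(a,
                    func=_quantile_ureduce_func,
    ...<5 lines>...
                    overwrite_input=overwrite_input,
                    method=method)
    r = func(a, **kwargs)
    result = _quantile(arr,
                       quantiles=q,
    ...<2 lines>...
                       out=out,
                       weights=wgt)
    slices_having_nans = np.isnan(arr[-1, ...])
                                  ~~~^^^^^^^^^
IndexError: index -1 is out of bounds for axis 0 with size 0
```

>>> move_arm:
  moves:
    - [[0, 0, 5], 0, -0.7]
    - [[0, 0, 10], 0, -0.7]
    - [[0, 0, 12.6], 0, -0.7]
    - [[0, 0, 13.3], 0, -0.7]
    - [[0, 0, 13.3], 0, -0.7]
    - [[0, 0, 13.3], 0, -0.2]
    - [[0, 0, 13.3], 0, 0.1]
    - [[0, 0, 13.3], 0, 0.1]

```text
time: 18.65
tool_pos: [0.5297, -0.1027, 0.134]
orientation: [0.574, 0.819, 0.0, 0.001]
ft_force: [0.0, -0.2, 0.0]
width: 0.047
grasp_force: 0.0
```

```bash
python3 - <<'E'
from h import *
t=r.grab_frame("top");P=cloud(t).astype(np.float32);Z=P[...,2];ok=t["z_map"]>0
go(None)
for c in("scene",):
    f=r.grab_frame(c); g=[.529,-.1125,0]; yaw=np.radians(20);roll=gauge(f,yaw,g,0,c)
    angles(f,c,yaw,np.array(g)+R.from_euler('z',yaw).apply([0,-.001,0]),0)
E
```

```text
t 18.7 tcp [ 0.5296 -0.1027  0.1338] ydir deg 20.0 F [ 0.3 -0.3 -0.1] w 0.047111171296118984 g 0.0
scene foot n 202 roll 0.0017 pitch -0.017 z0 0.0097 y [-0.0564  0.0622] x [-0.0153  0.0191] dialx -0.003296270487404959
index_gap 0.57 [255.8 215.1] gauge yz [0.0081 0.0377] ang 0.261 rad 0.0313
pointer_tip 0.58 [260.4 218.5] gauge yz [-0.0037  0.0274] ang -0.091 rad 0.0408
```

```bash
python3 - <<'E'
from h import *
acc={"index_gap":[],"pointer_tip":[]}; ims=[]
for i in range(8):
    f=r.grab_frame("scene"); ims.append(f["image"].astype(float))
    for t in acc:
        d=[x for x in r.landmark_of("scene",t) if np.hypot(x["location"][0]-258,x["location"][1]-216)<15]
        if d: acc[t].append(d[0]["location"])
for t in acc: print(t,len(acc[t]),np.mean(acc[t],0),np.std(acc[t],0))
yaw=np.radians(20);Rg=R.from_euler('z',yaw); K=np.array(f["intrinsics"]);q=R.from_quat(f["orientation"]).inv()
o=np.array([.529,-.1125,0])+Rg.apply([.0015,.002,0])
def proj(p): c=K@q.apply(o+Rg.apply(p)-np.array(f["xyz"])); return c[:2]/c[2]
u0,v0,s=225,170,8
im=cv2.resize(np.mean(ims,0)[v0:v0+70,u0:u0+70].astype(np.uint8),None,fx=s,fy=s,interpolation=cv2.INTER_CUBIC)
print("K",K[0,0])
for a in(0,.14,.26,.38):
    p=proj([-.009,.04*np.sin(a),.068-.04*np.cos(a)]); c=((p-[u0,v0]+.5)*s); print(a,p.round(1),c.round()); cv2.circle(im,tuple(int(x) for x in c),2,(255,0,0) if a else (0,0,255),-1)
c=((proj([-.009,0,.068])-[u0,v0]+.5)*s); cv2.circle(im,tuple(int(x) for x in c),2,(255,255,0),-1)
save(im,"i.png")
E
```

```text
index_gap 8 [255.0625 213.6875] [1.29028824 1.50701485]
pointer_tip 8 [259.6875 215.75  ] [2.10739027 1.85067555]
K 422.9982700473584
0 [258.1 216.9] [269. 380.]
0.14 [255.9 216.5] [251. 376.]
0.26 [254.1 216. ] [237. 372.]
0.38 [252.4 215.4] [223. 367.]
```

View pics/i.png

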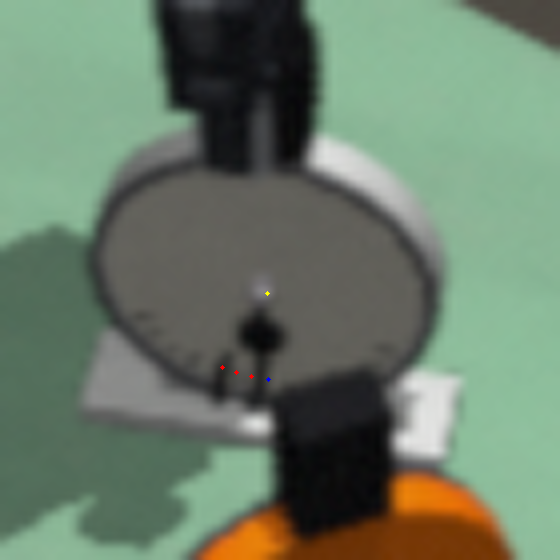

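The hub is at (262,285) and the plumb pointer at (262,332→370). The prongs are at (225,370) and (262,375), 12 mm apart, so the gap centre is at x≈243 and the index is about 0.17 rad. Next I'll re-grip high on the handle with 20 N.

>>> move_arm:
  moves:
    - [[-0.5, 0, -2.2], 0, 0.1]
    - [[-0.5, 0, -2.2], 0, 0.1]
    - [[-0.5, 0, -2.2], 0, -1]
    - [[-0.5, 0, -2.2], 0, -1]
    - [[-0.5, 0, -2.2], 0, -1]
    - [[-0.5, 0, -2.2], 0, -1]
    - [[-0.5, 0, -2.2], 0, -1]
  squeeze: 20

```text
time: 20.92
tool_pos: [0.5306, -0.1074, 0.1548]
orientation: [0.574, 0.819, -0.0, -0.001]
ft_force: [0.1, -0.7, -3.4]
width: 0.0192
grasp_force: 22.1
```

>>> move_arm:
  moves:
    - [[0, 0, -3], 0, -1]
    - [[0, 0, -7], 0, -1]
    - [[0, 0, -12], 0, -1]
    - [[0, 0, -12], 0, -1]

```text
time: 21.42
tool_pos: [0.5327, -0.108, 0.2789]
orientation: [0.574, 0.819, 0.002, 0.003]
ft_force: [-0.3, 1.1, -3.6]
width: 0.0193
grasp_force: 22.1
```

```bash
python3 - <<'E'
from h import *
go(None)
s=r.read_state()["tool_pos"]; f=r.grab_frame("scene"); g=[s[0],s[1]-.003,s[2]-.156]; gauge(f,np.radians(20),g,0,"scene")
# target: foot middle-40mm on stud
go(np.array([.486,.198,.28])+np.array([-.342,.94,0])*.042)
E
```

```text
t 21.425 tcp [ 0.5327 -0.108   0.2789] ydir deg 20.0 F [-0.3  1.1 -3.6] w 0.019307274804860535 g 22.056074738502502
scene foot n 342 roll -0.0023 pitch -0.045 z0 0.011 y [-0.0584  0.0599] x [-0.0168  0.0191] dialx -0.005573259299965673
t 21.475 tcp [ 0.5315 -0.1077  0.2765] ydir deg 20.0 F [ 0.1  0.  -3.3] w 0.019198523205011326 g 22.068530917167664
shift cm [34.48  6.17 -0.39]
```

>>> move_arm:
  moves:
    - [[5.5, 1, 0], 0, -1]
    - [[11.5, 2, 0], 0, -1]
    - [[17.5, 3, 0], 0, -1]
    - [[23.5, 4, 0], 0, -1]
    - [[29, 5.2, 0], 0, -1]
    - [[33, 6, 0], 0, -1]
    - [[34.5, 6.2, 1], 0, -1]
    - [[34.5, 6.2, 3], 0, -1]
    - [[34.5, 6.2, 4.8], 0, -1]
    - [[34.5, 6.2, 4.8], 0, -1]

```text
time: 22.72
tool_pos: [0.4702, 0.2365, 0.2249]
orientation: [0.574, 0.819, -0.002, -0.001]
ft_force: [-0.4, -0.2, -2.8]
width: 0.0194
grasp_force: 21.9
```

>>> move_arm:
  moves:
    - [[0, 0, 0.3], 0, -1]
    - [[0, 0, 0.6], 0, -1]
    - [[0, 0, 0.8], 0, -1]
    - [[0, 0, 1.0], 0, -1]
    - [[0, 0, 1.1], 0, -1]

```text
time: 23.35
tool_pos: [0.4715, 0.2382, 0.2166]
orientation: [0.574, 0.819, 0.0, 0.0]
ft_force: [-1.1, 0.4, 3.0]
width: 0.0192
grasp_force: 22.6
```

```bash
python3 - <<'E'
from h import *
go(None)
s=r.read_state()["tool_pos"]; f=r.grab_frame("scene"); g=[s[0],s[1]-.003,s[2]-.154]; 
gauge(f,np.radians(20),g,-.03,"scene")
E
```

```text
t 23.35 tcp [0.4715 0.2382 0.2166] ydir deg 20.0 F [-1.1  0.4  3. ] w 0.019208413516592637 g 22.572450041770935
scene foot n 223 roll -0.0762 pitch 0.001 z0 0.0084 y [-0.0672  0.0477] x [-0.0205  0.0162] dialx -0.007540610610661896
```

It turns in the pads now. Pressing further.

>>> move_arm:
  moves:
    - [[0, 0, 0.2], 0, -1]
    - [[0, 0, 0.4], 0, -1]
    - [[0, 0, 0.5], 0, -1]
    - [[0, 0, 0.5], 0, -1]

```text
time: 23.9
tool_pos: [0.4728, 0.2408, 0.2143]
orientation: [0.573, 0.82, 0.004, 0.001]
ft_force: [-2.4, 3.0, 19.8]
width: 0.0193
grasp_force: 25.6
```

```bash
python3 - <<'E'
from h import *
go(None)
s=r.read_state()["tool_pos"]; f=r.grab_frame("scene"); g=[s[0]+.003,s[1]-.011,s[2]-.152]; 
gauge(f,np.radians(20),g,-.12,"scene")
E
```

```text
t 23.9 tcp [0.4728 0.2408 0.2143] ydir deg 20.1 F [-2.4  3.  19.8] w 0.019322595029065182 g 25.59101164340973
scene foot n 238 roll -0.091 pitch 0.008 z0 0.0075 y [-0.0648  0.0534] x [-0.0219  0.0133] dialx -0.008489761039363358
```

>>> move_arm:
  moves:
    - [[0, 0, -2.5], 0, -1]
    - [[0, 0, -5], 0, -1]
    - [[0, 0, -5], 0, -1]

```text
time: 24.32
tool_pos: [0.4722, 0.2382, 0.2622]
orientation: [0.574, 0.819, 0.001, 0.001]
ft_force: [0.3, -0.4, -2.9]
width: 0.019
grasp_force: 22.1
```

```bash
python3 - <<'E'
from h import *
go(None)
s=r.read_state()["tool_pos"]; f=r.grab_frame("scene"); g=[s[0]+.003,s[1]-.011,s[2]-.155]; 
gauge(f,np.radians(20),g,-.08,"scene");print(g, r.read_state()["joints"])
E
```

```text
t 24.325 tcp [0.4722 0.2382 0.2622] ydir deg 20.0 F [ 0.3 -0.4 -2.9] w 0.018973564226041094 g 22.139039933681488
scene foot n 246 roll -0.0794 pitch -0.006 z0 0.0104 y [-0.0641  0.0547] x [-0.0207  0.014 ] dialx -0.007911055123707577
[np.float64(0.4751542281999113), np.float64(0.22721313320426212), np.float64(0.10724490231379322)] [-5.13566278e-01  3.27185697e-01 -3.00976879e-04  1.70796604e+00
  2.87425010e-04  1.10591326e+00 -1.65127322e-01]
```

>>> move_arm:
  moves:
    - [[2.2, 0, 0], 0, -1]
    - [[2.2, 0, 2.5], 0, -1]
    - [[2.2, 0, 4], 0, -1]
    - [[2.2, 0, 4.5], 0, -1]
    - [[2.2, 0, 4.8], 0, -1]
    - [[2.2, 0, 5.1], 0, -1]
    - [[2.2, 0, 5.4], 0, -1]
    - [[2.2, 0, 5.6], 0, -1]
    - [[2.2, 0, 5.6], 0, -1]

```text
time: 25.5
tool_pos: [0.4656, 0.2643, 0.2102]
orientation: [0.572, 0.82, 0.007, 0.0]
ft_force: [-5.1, 9.8, 24.0]
width: 0.0193
grasp_force: 30.5
```

```bash
python3 - <<'E'
from h import *
go(None)
s=r.read_state()["tool_pos"]; f=r.grab_frame("scene"); g=[s[0]+.003,s[1]-.012,s[2]-.152]; 
gauge(f,np.radians(20),g,-.12,"scene")
E
```

```text
t 25.5 tcp [0.4656 0.2643 0.2102] ydir deg 20.1 F [-5.1  9.8 24. ] w 0.019268624865642865 g 30.523173180408776
scene foot n 198 roll -0.1074 pitch 0.051 z0 0.0082 y [-0.0662  0.0528] x [-0.0218  0.0116] dialx -0.009539774272350351
```

Only about -0.1 rad so far. A better way is to let the gauge rest tilted, with the -y end of its foot on the rest's 12 mm foot plate, and re-grip it in that tilt. I'll lift and go to the robot side of the rest, gauge yaw 90°.

>>> move_arm:
  moves:
    - [[0, 0, -3], 0, -1]
    - [[0, 0, -6.5], 0, -1]
    - [[-0.6, -2.5, -6.5], -0.18, -1]
    - [[-1.2, -5, -6.5], -0.36, -1]
    - [[-1.8, -7.5, -6.5], -0.54, -1]
    - [[-2.6, -9.5, -6.5], -0.72, -1]
    - [[-2.6, -9.5, -6.5], -0.9, -1]
    - [[-2.6, -9.5, -6.5], -1.08, -1]
    - [[-2.6, -9.5, -6.5], -1.22, -1]
    - [[-2.6, -9.5, -6.5], -1.22, -1]

```text
time: 26.8
tool_pos: [0.3837, 0.2012, 0.2705]
orientation: [0.002, 1.0, -0.0, 0.0]
ft_force: [0.4, -0.0, -3.8]
width: 0.0192
grasp_force: 22.6
```

```bash
python3 - <<'E'
from h import *
go(None)
s=r.read_state()["tool_pos"]
for c in("scene","top"):
    f=r.grab_frame(c); g=[s[0]+.013,s[1],s[2]-.155]
    try: gauge(f,np.radians(90),g,-.09,c)
    except Exception as e: print(e)
    P=cloud(f);m=(f["z_map"]>0)&(abs(P[...,2]-.012)<.003)&(abs(P[...,0]-.47)<.09)&(abs(P[...,1]-.198)<.07); print("plate",m.sum(),np.percentile(P[m],[1,99],axis=0).round(3))
    if c=="scene": f0=f
print(g)
save(cv2.resize(f0["image"][120:240,60:220],(800,600)),"j.png")
E
```

```text
t 26.8 tcp [0.3837 0.2012 0.2705] ydir deg 89.8 F [ 0.4 -0.  -3.8] w 0.01923308059232241 g 22.592361867427826
scene foot n 270 roll -0.0958 pitch 0.013 z0 0.011 y [-0.0595  0.0576] x [-0.0218  0.012 ] dialx -0.011059489916924016
plate 468 [[0.438 0.146 0.009]
 [0.535 0.239 0.015]]
top foot n 264 roll -0.0837 pitch -0.013 z0 0.0123 y [-0.0591  0.0577] x [-0.0212  0.0121] dialx -0.009661394304301794
plate 659 [[0.44  0.149 0.009]
 [0.534 0.246 0.015]]
[np.float64(0.39672358671148267), np.float64(0.2012336158349785), np.float64(0.11548951066322352)]
```

>>> move_arm:
  moves:
    - [[0.3, 0, 5], 0, -1]
    - [[0.3, 0, 9.5], 0, -1]
    - [[0.3, 0, 10.6], 0, -1]
    - [[0.3, 0, 11.0], 0, -1]
    - [[0.3, 0, 11.0], 0, -1]
    - [[0.3, 0, 11.0], 0, -0.3]
    - [[0.3, 0, 11.0], 0, 0.1]
    - [[0.3, 0, 11.0], 0, 0.1]
    - [[0.3, 0, 11.0], 0, 0.1]

```text
time: 28.02
tool_pos: [0.3806, 0.2018, 0.1604]
orientation: [0.001, 1.0, 0.0, 0.0]
ft_force: [0.6, 0.4, 0.1]
width: 0.0471
grasp_force: 0.0
```

```bash
python3 - <<'E'
from h import *
go(None)
for c in("scene","top"):
    f=r.grab_frame(c); g=[.3945,.1965,.0065]
    try: gauge(f,np.radians(90),g,-.11,c)
    except Exception as e: print(e)
    P=cloud(f).astype(np.float32);m=(f["z_map"]>0)&(P[...,2]>.158)&(P[...,2]<.177)&(np.hypot(P[...,0]-.376,P[...,1]-.2)<.04)&(f["image"].max(-1)<70);print(m.sum(),P[m].mean(0) if m.any() else 0)
    if c=="scene":
        angles(f,c,np.pi/2,g,-.115); save(cv2.resize(f["image"][120:220,70:190],(720,600),interpolation=cv2.INTER_CUBIC),"k.png")
E
```

```text
t 28.025 tcp [0.3806 0.2018 0.1604] ydir deg 89.9 F [0.6 0.4 0.1] w 0.04707479926280106 g 0.0
scene foot n 267 roll -0.0995 pitch -0.0 z0 0.0098 y [-0.0578  0.0606] x [-0.0196  0.0176] dialx -0.0077639938860487034
149 [0.37308505 0.19663906 0.16917479]
index_gap 0.57 [135.2 203.2] gauge yz [-0.0012  0.0278] ang -0.029 rad 0.0402
pointer_tip 0.4 [136.3 204.2] gauge yz [-0.0028  0.0217] ang -0.061 rad 0.0464
top foot n 204 roll -0.1042 pitch -0.015 z0 0.011 y [-0.0559  0.0604] x [-0.0154  0.0193] dialx -0.005746343189378694
6 [0.38870192 0.17539598 0.16905124]
```

View pics/k.png

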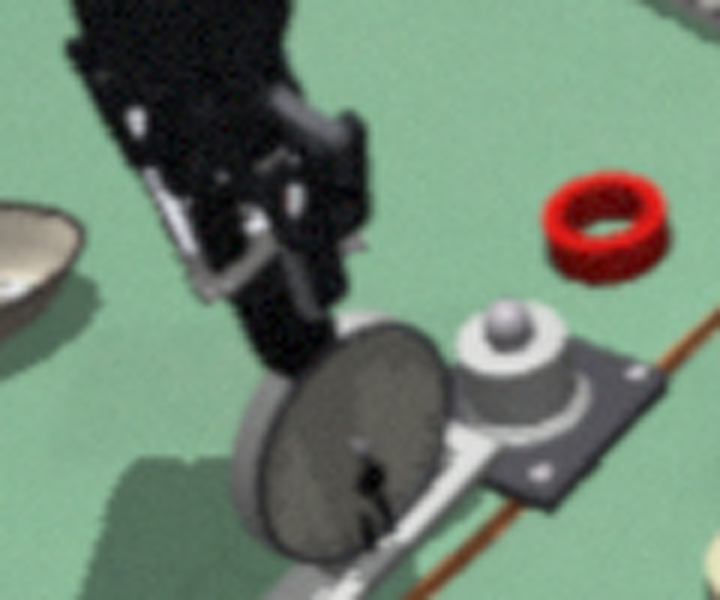

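The gauge stands tilted on the plate edge, with the fork at (378,530) and the pointer bob at (372,475) already near the gap. I'll re-grip it in this tilt.

>>> move_arm:
  moves:
    - [[0.5, -0.45, -0.25], 0, 0.1]
    - [[0.5, -0.45, -0.25], 0, -1]
    - [[0.5, -0.45, -0.25], 0, -1]
    - [[0.5, -0.45, -0.25], 0, -1]
    - [[0.5, -0.45, -0.25], 0, -1]
    - [[0.5, -0.45, -0.25], 0, -1]
  squeeze: 20

```text
time: 28.98
tool_pos: [0.3754, 0.1974, 0.163]
orientation: [0.001, 1.0, 0.0, 0.0]
ft_force: [-2.2, -0.0, 4.9]
width: 0.019
grasp_force: 24.2
```

>>> move_arm:
  moves:
    - [[0, 0, -3], 0, -1]
    - [[0, 0, -7], 0, -1]
    - [[0, 0, -11], 0, -1]
    - [[0, 0, -11], 0, -1]
    - [[0, 0, -11], 0, -1]

```text
time: 29.6
tool_pos: [0.3748, 0.1968, 0.2716]
orientation: [0.001, 1.0, -0.0, -0.001]
ft_force: [-0.2, 0.1, -3.8]
width: 0.0192
grasp_force: 23.2
```

```bash
python3 - <<'E'
from h import *
go(None)
s=r.read_state()["tool_pos"]
for c in("scene","top"):
    f=r.grab_frame(c); g=[.3945,.1965,s[2]-.157]
    gauge(f,np.radians(90),g,-.11,c); 
print(g)
E
```

```text
t 29.6 tcp [0.3748 0.1968 0.2716] ydir deg 89.9 F [-0.2  0.1 -3.8] w 0.019168907653181952 g 23.212984800338745
scene foot n 309 roll -0.1126 pitch -0.02 z0 0.0108 y [-0.0552  0.0618] x [-0.0205  0.0158] dialx -0.008505523610560617
top foot n 275 roll -0.1032 pitch -0.021 z0 0.0117 y [-0.0542  0.0632] x [-0.0171  0.0168] dialx -0.007030565864857728
[0.3945, 0.1965, np.float64(0.11464321515144896)]
```

>>> move_arm:
  moves:
    - [[-4.75, 0.25, 0], 0, -1]
    - [[-4.75, 0.25, 2.5], 0, -1]
    - [[-4.75, 0.25, 4.8], 0, -1]
    - [[-4.75, 0.25, 5.4], 0, -1]
    - [[-4.75, 0.25, 5.8], 0, -1]
    - [[-4.75, 0.25, 6.2], 0, -1]
    - [[-4.75, 0.25, 6.3], 0, -1]
    - [[-4.75, 0.25, 6.3], 0, -1]

```text
time: 30.7
tool_pos: [0.4224, 0.2017, 0.2134]
orientation: [0.0, 1.0, 0.002, 0.001]
ft_force: [-12.0, 0.4, 28.8]
width: 0.0192
grasp_force: 27.5
```

>>> move_arm:
  moves:
    - [[0, 0, -2], 0, -1]
    - [[0, 0, -5], 0, -1]
    - [[0, 0, -5], 0, -1]
    - [[0, 0, -5], 0, -1]

```text
time: 31.2
tool_pos: [0.4226, 0.1995, 0.2592]
orientation: [0.001, 1.0, -0.0, -0.0]
ft_force: [0.1, -0.2, -3.4]
width: 0.0192
grasp_force: 23.8
```

```bash
python3 - <<'E'
from h import *
go(None)
s=r.read_state()["tool_pos"]
for c in("scene","top"):
    f=r.grab_frame(c); g=[s[0]+.02,.198,s[2]-.157]
    gauge(f,np.radians(90),g,-.14,c); 
print(g)
E
```

```text
t 31.2 tcp [0.4226 0.1995 0.2592] ydir deg 89.9 F [ 0.1 -0.2 -3.4] w 0.019225268837393596 g 23.779121339321136
scene foot n 289 roll -0.1027 pitch -0.017 z0 0.0111 y [-0.0525  0.0654] x [-0.0217  0.0152] dialx -0.009307535498467743
top foot n 257 roll -0.1005 pitch -0.003 z0 0.0119 y [-0.0512  0.0648] x [-0.0186  0.015 ] dialx -0.007783828324265581
[np.float64(0.4426365141270978), 0.198, np.float64(0.10220567393864924)]
```

The tilt holds at about -0.105 rad. I'll set the middle of the foot on the stud and judge the mark there.

>>> move_arm:
  moves:
    - [[-2.5, 0.1, 0], 0, -1]
    - [[-5, 0.25, 0], 0, -1]
    - [[-5, 0.25, 1.5], 0, -1]
    - [[-5, 0.25, 2.8], 0, -1]
    - [[-5, 0.25, 3.2], 0, -1]
    - [[-5, 0.25, 3.5], 0, -1]
    - [[-5, 0.25, 3.5], 0, -1]
    - [[-5, 0.25, 3.5], 0, -1]

```text
time: 32.3
tool_pos: [0.4729, 0.2021, 0.2252]
orientation: [0.001, 1.0, 0.0, 0.0]
ft_force: [-0.8, -1.0, -0.9]
width: 0.0195
grasp_force: 24.0
```

```bash
cat > m.py <<'E'
from h import *
import sys
acc={"index_gap":[],"pointer_tip":[]}; ims=[]
for i in range(16):
    f=r.grab_frame("scene"); ims.append(f["image"].astype(float))
    for t in acc:
        d=[x for x in r.landmark_of("scene",t)]
        if d: acc[t].append(d[0]["location"])
go(None); s=r.read_state()["tool_pos"]
g=[.486,.198,.068]; roll=gauge(f,np.pi/2,g,-.1,"scene"); gauge(r.grab_frame("top"),np.pi/2,g,-.1,"top")
Rg=R.from_euler('z',np.pi/2)*R.from_euler('x',roll); o=np.array(f["xyz"])
for t in acc:
    a=np.array(acc[t]); med=np.median(a,0); a=a[np.hypot(*(a-med).T)<8]; p=a.mean(0)
    ray=Rg.inv().apply(world(f,*p,1.)-o); oo=Rg.inv().apply(o-np.array(g)); q=oo+ray*(-.009-oo[0])/ray[0]
    print(t,len(a),p.round(1),a.std(0).round(1),q.round(4),"ang",np.arctan2(q[1],.068-q[2]).round(3))
np.savez("m.npz",im=np.mean(ims,0),roll=roll)
E
python3 m.py
```

```text
t 34.7 tcp [0.4729 0.2021 0.2248] ydir deg 89.9 F [-1.2 -0.8 -0.3] w 0.019401336445174045 g 24.064162373542786
scene foot n 247 roll -0.0876 pitch -0.055 z0 0.0106 y [-0.0566  0.061 ] x [-0.019   0.0158] dialx -0.006963606538742952
top foot n 225 roll -0.0852 pitch 0.052 z0 0.0106 y [-0.0572  0.0611] x [-0.0165  0.0158] dialx -0.0050819588969163425
index_gap 16 [152.  164.9] [0.9 1.3] [-0.009   0.0031  0.0323] ang 0.087
pointer_tip 16 [156.2 166.3] [1.  1.2] [-0.009  -0.0084  0.0167] ang -0.162
```

```bash
cat > p.py <<'E'
from h import *
from scipy.ndimage import map_coordinates
import sys
def prof(g,yaw,roll,im,f,xs=-.0075):
    im=im.mean(-1); Rg=R.from_euler('z',yaw)*R.from_euler('x',roll); K=np.array(f["intrinsics"]);q=R.from_quat(f["orientation"]).inv()
    def pr(p): c=(q.apply(np.array(g)+Rg.apply(p)-np.array(f["xyz"])))@K.T; return c[:,:2]/c[:,2:]
    # register: dark ring r~54-56: maximise contrast over pixel shift
    th=np.linspace(0,2*np.pi,180); 
    def ring(rad): return pr(np.c_[np.full(180,xs),rad*np.sin(th),.068-rad*np.cos(th)])
    A,B=ring(.049),ring(.0545); best=None
    sel=(th>.8)&(th<5.6)&~((th>2.7)&(th<3.6))
    for du in np.arange(-3,3.1,.25):
        for dv in np.arange(-3,3.1,.25):
            s=[map_coordinates(im,[(X[sel]+[du,dv])[:,1],(X[sel]+[du,dv])[:,0]],order=1).mean() for X in(A,B)]
            if best is None or s[0]-s[1]>best[0]: best=(s[0]-s[1],du,dv)
    print("reg",best)
    a=np.arange(-.3,.66,.04)
    for rad in(.022,.03,.036,.040,.044,.047,.050):
        X=pr(np.c_[np.full(len(a),xs-.002),rad*np.sin(a),.068-rad*np.cos(a)])+best[1:]
        print(rad,map_coordinates(im,[X[:,1],X[:,0]],order=1).astype(int))
    print(a.round(2))
E
python3 - <<'E'
from p import *
f=r.grab_frame("scene"); d=np.load("m.npz")
prof([.486,.196,.0685],np.pi/2,-.088,d["im"],f)
i=cv2.imread("pics/i.png")
E
```

```text
reg (np.float64(2.3334058878405415), np.float64(-0.75), np.float64(0.25))
0.022 [48 40 33 25 19 16 16 15 13 11 12 13 15 16 21 30 38 46 53 59 64 69 73 74]
0.03 [81 79 75 71 69 62 53 45 34 34 40 50 59 65 72 75 77 76 75 75 76 77 77 78]
0.036 [91 91 90 90 81 69 57 46 40 39 46 56 66 63 57 50 47 46 50 58 67 71 75 77]
0.04 [90 92 90 85 79 73 61 47 37 41 48 55 56 52 40 30 34 40 50 61 69 70 71 71]
0.044 [87 90 88 85 84 78 69 53 36 33 41 48 46 43 32 23 30 39 50 62 67 66 66 67]
0.047 [84 85 84 84 85 80 69 57 42 30 40 46 45 41 32 23 32 47 57 64 64 64 66 69]
0.05 [79 80 87 86 89 85 78 69 64 51 46 50 51 42 32 29 36 45 51 55 54 53 54 56]
[-0.3  -0.26 -0.22 -0.18 -0.14 -0.1  -0.06 -0.02  0.02  0.06  0.1   0.14
  0.18  0.22  0.26  0.3   0.34  0.38  0.42  0.46  0.5   0.54  0.58  0.62]
```

The dark profile on the averaged image is clear: pointer at about 0.04 and prongs at 0.055 and 0.30 (same offset). So the index is about 0.135 beyond the pointer, at roughly 0.22 rad, and the tilt has to be about -0.22. The laid roll is 25 mm high, so propping the -y end of the foot on its rim gives about 0.23. I'll re-grip the gauge tilted that way.

>>> move_arm:
  moves:
    - [[0, 0, -4], 0, -1]
    - [[1.5, -3, -4], 0.17, -1]
    - [[3, -6, -4], 0.35, -1]
    - [[5.4, -9.4, -4], 0.53, -1]
    - [[5.4, -9.4, -4], 0.7, -1]
    - [[5.4, -9.4, -4], 0.88, -1]
    - [[5.4, -9.4, -2], 1.047, -1]
    - [[5.4, -9.4, -1], 1.047, -1]
    - [[5.4, -9.4, -1], 1.047, -1]

```text
time: 35.92
tool_pos: [0.4184, 0.1082, 0.2342]
orientation: [0.499, 0.867, -0.001, -0.0]
ft_force: [-0.2, 0.5, -2.3]
width: 0.0194
grasp_force: 23.5
```

```bash
python3 - <<'E'
from h import *
go(None)
s=r.read_state()["tool_pos"]; yaw=np.radians(30)
for c in("scene","top"):
    f=r.grab_frame(c); g=[.42,.0964,s[2]-.156]; gauge(f,yaw,g,-.1,c)
    P=cloud(f).astype(np.float32);Z=P[...,2];m=(f["z_map"]>0)&(abs(Z-.025)<.004)&(np.hypot(P[...,0]-.459,P[...,1]-.03)<.04);print("roll",m.sum(),cv2.minEnclosingCircle(P[m][:,:2].copy()))
print(g)
E
```

```text
t 35.925 tcp [0.4184 0.1082 0.2342] ydir deg 30.1 F [-0.2  0.5 -2.3] w 0.019365131309462994 g 23.497577011585236
scene foot n 305 roll -0.0926 pitch -0.002 z0 0.009 y [-0.0637  0.053 ] x [-0.0179  0.0171] dialx -0.004927317474851582
roll 221 ((0.461068332195282, 0.02550882287323475), 0.03266248106956482)
top foot n 212 roll -0.0881 pitch -0.017 z0 0.0109 y [-0.0615  0.0351] x [-0.0158  0.0197] dialx -0.005571727971745005
roll 216 ((0.45897236466407776, 0.029152465984225273), 0.03098367527127266)
[0.42, 0.0964, np.float64(0.07823597782654615)]
```

>>> move_arm:
  moves:
    - [[0.3, 0, 3], 0, -1]
    - [[0.3, 0, 5], 0, -1]
    - [[0.3, 0, 5.8], 0, -1]
    - [[0.3, 0, 5.8], 0, -1]
    - [[0.3, 0, 5.8], 0, -0.56]
    - [[0.3, 0, 5.8], 0, -0.53]
    - [[0.3, 0, 5.8], 0, -0.5]
    - [[0.3, 0, 5.8], 0, -0.45]

```text
time: 37.02
tool_pos: [0.4175, 0.1109, 0.1771]
orientation: [0.501, 0.866, 0.0, 0.0]
ft_force: [-0.0, -0.2, 1.1]
width: 0.0235
grasp_force: 0.0
```

```bash
python3 - <<'E'
from h import *
go(None)
s=r.read_state()["tool_pos"]; yaw=np.radians(30)
for c in("scene","top"):
    f=r.grab_frame(c); g=[.42,.0964,.0145]; gauge(f,yaw,g,-.2,c)
    P=cloud(f).astype(np.float32);Z=P[...,2];m=(f["z_map"]>0)&(abs(Z-.025)<.004)&(np.hypot(P[...,0]-.459,P[...,1]-.03)<.04);print("roll",m.sum(),cv2.minEnclosingCircle(P[m][:,:2].copy()))
E
```

```text
t 37.025 tcp [0.4175 0.1109 0.1771] ydir deg 29.9 F [-0.  -0.2  1.1] w 0.02349806622180509 g 0.0
scene foot n 264 roll -0.2187 pitch -0.005 z0 0.008 y [-0.06    0.0553] x [-0.0156  0.0201] dialx -0.0035491553153184233
roll 198 ((0.45671260356903076, 0.030677588656544685), 0.036254920065402985)
top foot n 223 roll -0.2211 pitch 0.021 z0 0.0091 y [-0.0573  0.0346] x [-0.014   0.0215] dialx -0.005539403900036662
roll 207 ((0.45647865533828735, 0.03278044983744621), 0.03496110066771507)
```

The gauge rests at -0.22 rad. Re-gripping the handle top there.

>>> move_arm:
  moves:
    - [[0, 0, 0], 0, -0.1]
    - [[1.9, 0, 0], 0, -0.1]
    - [[1.9, 0, 1.1], 0, -0.1]
    - [[1.9, 0, 1.1], 0, -1]
    - [[1.9, 0, 1.1], 0, -1]
    - [[1.9, 0, 1.1], 0, -1]
    - [[1.9, 0, 1.1], 0, -1]
    - [[1.9, 0, 1.1], 0, -1]
  squeeze: 35

```text
time: 38.12
tool_pos: [0.4078, 0.1271, 0.1658]
orientation: [0.501, 0.866, -0.0, -0.0]
ft_force: [-0.6, -0.4, -2.8]
width: 0.0188
grasp_force: 35.8
```

>>> move_arm:
  moves:
    - [[0, 0, -2], 0, -1]
    - [[0, 0, -5], 0, -1]
    - [[0, 0, -9], 0, -1]
    - [[0, 0, -9], 0, -1]
    - [[0, 0, -9], 0, -1]

```text
time: 38.75
tool_pos: [0.4073, 0.1271, 0.2551]
orientation: [0.501, 0.866, -0.0, -0.0]
ft_force: [-1.4, -0.2, -3.8]
width: 0.019
grasp_force: 35.8
```

```bash
python3 - <<'E'
from h import *
go(None)
s=r.read_state()["tool_pos"]; yaw=np.radians(30); g=np.array([s[0],s[1],s[2]-.153])+np.array([.5,-.866,0])*.033
for c in("scene","top"):
    f=r.grab_frame(c);  gauge(f,yaw,g,-.2,c)
    P=cloud(f).astype(np.float32);Z=P[...,2];m=(f["z_map"]>0)&(abs(Z-.025)<.004)&(np.hypot(P[...,0]-.459,P[...,1]-.03)<.045);print("roll",m.sum(),P[m][:,2].std(),cv2.minEnclosingCircle(P[m][:,:2].copy()))
print(g)
E
```

```text
t 38.75 tcp [0.4073 0.1271 0.2551] ydir deg 29.9 F [-1.4 -0.2 -3.8] w 0.01895872331283049 g 35.816287994384766
scene foot n 299 roll -0.2175 pitch -0.053 z0 0.0106 y [-0.0584  0.0563] x [-0.0195  0.0144] dialx -0.0077521201141619095
roll 225 0.0015237881 ((0.458503782749176, 0.02710075117647648), 0.03294946998357773)
top foot n 304 roll -0.2167 pitch 0.006 z0 0.011 y [-0.0562  0.0581] x [-0.0186  0.0171] dialx -0.007938245099480221
roll 249 0.0018491287 ((0.45894449949264526, 0.029289359226822853), 0.031023619696497917)
[0.42375766 0.09847655 0.10211535]
```

>>> move_arm:
  moves:
    - [[2.5, 4.8, 0], 0, -1]
    - [[5, 9.5, 0], 0, -1]
    - [[5.6, 10.5, 0], 0, -1]
    - [[5.6, 10.5, 1.5], 0, -1]
    - [[5.6, 10.5, 2.8], 0, -1]
    - [[5.6, 10.5, 3.2], 0, -1]
    - [[5.6, 10.5, 3.45], 0, -1]
    - [[5.6, 10.5, 3.45], 0, -1]
    - [[5.6, 10.5, 3.45], 0, -1]

```text
time: 39.98
tool_pos: [0.4709, 0.2281, 0.2217]
orientation: [0.501, 0.866, 0.0, 0.0]
ft_force: [-1.3, -0.3, 0.0]
width: 0.0191
grasp_force: 35.9
```

```bash
python3 - <<'E'
from p import *
go(None)
yaw=np.radians(30); g=np.array([.486,.198,.069]); ims=[]
for i in range(20):
    f=r.grab_frame("scene")
    if i>=14: ims.append(f["image"].astype(float))
roll=gauge(f,yaw,g,-.2,"scene"); gauge(r.grab_frame("top"),yaw,g,-.2,"top")
go(None); im=np.mean(ims,0); prof(g,yaw,roll,im,f)
save(cv2.resize(im[110:210,100:220].astype(np.uint8),(720,600),interpolation=cv2.INTER_CUBIC),"z.png")
E
```

```text
t 39.975 tcp [0.4709 0.2281 0.2217] ydir deg 29.9 F [-1.3 -0.3  0. ] w 0.019090323271513637 g 35.8879280090332
scene foot n 250 roll -0.2157 pitch -0.017 z0 0.0093 y [-0.0587  0.0569] x [-0.0199  0.0162] dialx -0.006835659011925975
top foot n 233 roll -0.2078 pitch -0.032 z0 0.0114 y [-0.0557  0.0595] x [-0.0183  0.0167] dialx -0.007477855205720947
t 41.025 tcp [0.4709 0.2282 0.2213] ydir deg 29.9 F [-2.3 -0.4 -0.1] w 0.018639409220852735 g 35.92048108577728
reg (np.float64(5.709524739295276), np.float64(0.75), np.float64(1.0))
0.022 [94 93 90 85 81 76 67 59 50 42 33 24 20 17 13 13 13 13 17 22 26 35 45 53]
0.03 [95 95 94 92 89 87 85 85 86 85 83 78 65 52 45 38 47 59 70 80 86 89 93 94]
0.036 [95 95 94 92 88 76 61 53 46 58 73 75 75 59 45 36 37 57 72 85 89 91 93 96]
0.04 [92 90 88 89 88 82 70 52 45 45 57 68 69 64 50 41 37 59 76 88 86 83 85 89]
0.044 [84 84 82 83 85 89 78 63 44 47 62 68 67 57 45 40 41 60 75 86 83 81 81 87]
0.047 [74 78 77 77 77 76 73 57 44 36 55 66 69 54 39 30 43 56 67 75 76 76 77 81]
0.05 [62 67 73 72 75 78 75 64 42 39 48 62 62 49 35 26 40 50 59 65 68 67 65 67]
[-0.3  -0.26 -0.22 -0.18 -0.14 -0.1  -0.06 -0.02  0.02  0.06  0.1   0.14
  0.18  0.22  0.26  0.3   0.34  0.38  0.42  0.46  0.5   0.54  0.58  0.62]
```

View pics/z.png

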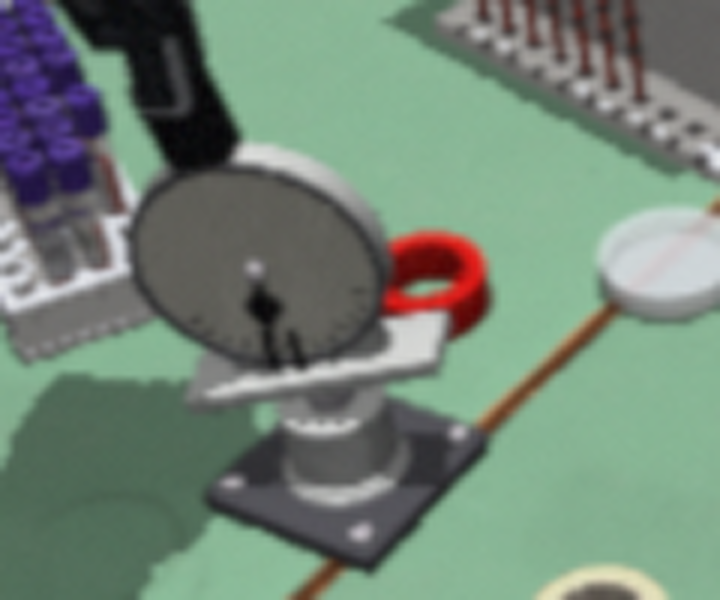

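The roll is -0.21. The pointer hangs inside the fork near its left prong at (270,340), but parallax confuses the view. I'll lift slightly and turn the gauge to face the camera squarely so that I can measure the mark properly.

>>> move_arm:
  moves:
    - [[0, 0, -1], 0, -1]
    - [[-0.1, -0.6, -1], -0.175, -1]
    - [[-0.15, -1.15, -1], -0.349, -1]
    - [[-0.15, -1.15, -1], -0.349, -1]
    - [[-0.15, -1.15, -0.4], -0.349, -1]
    - [[-0.15, -1.15, 0.05], -0.349, -1]
    - [[-0.15, -1.15, 0.05], -0.349, -1]

```text
time: 41.9
tool_pos: [0.4618, 0.2215, 0.2206]
orientation: [0.343, 0.939, 0.0, 0.0]
ft_force: [-0.2, 0.6, 0.5]
width: 0.0187
grasp_force: 36.0
```

```bash
cat > n.py <<'E'
from p import *
yaw=np.radians(50); g=np.array([.486,.198,.069]); ims=[]
for i in range(24):
    f=r.grab_frame("scene")
    if i>=14: ims.append(f["image"].astype(float))
roll=gauge(f,yaw,g,-.2,"scene"); gauge(r.grab_frame("top"),yaw,g,-.2,"top")
go(None); im=np.mean(ims,0); np.savez("n.npz",im=im); prof(g,yaw,roll,im,f)
E
python3 n.py
```

```text
scene foot n 260 roll -0.2235 pitch -0.033 z0 0.0089 y [-0.0575  0.0566] x [-0.019   0.0165] dialx -0.006773351503193958
top foot n 235 roll -0.2197 pitch -0.011 z0 0.0103 y [-0.0559  0.0585] x [-0.0168  0.0181] dialx -0.006354682347121561
t 43.15 tcp [0.4616 0.2212 0.2208] ydir deg 49.9 F [0.  1.4 1.4] w 0.018897949787785365 g 35.96124708652496
reg (np.float64(6.2573357839948756), np.float64(0.75), np.float64(0.5))
0.022 [95 94 90 82 74 65 53 40 29 23 19 15 12 12 11 10 10  9 14 20 26 39 52 66]
0.03 [96 96 96 96 96 95 94 91 88 85 77 71 57 43 46 52 60 69 76 81 86 90 94 96]
0.036 [96 96 96 95 93 86 72 62 57 62 77 78 72 56 38 38 40 57 72 83 89 92 94 96]
0.04 [95 95 92 92 94 86 76 59 50 59 71 82 76 67 54 44 35 56 74 85 86 85 87 91]
0.044 [91 88 84 85 88 91 81 65 51 50 67 74 75 65 51 39 37 56 74 85 84 84 86 90]
0.047 [83 83 80 79 82 85 80 62 46 43 57 68 69 58 43 28 40 56 70 80 82 84 86 86]
0.05 [70 69 72 71 77 77 68 63 47 42 50 65 65 54 37 26 35 48 58 67 72 74 74 73]
[-0.3  -0.26 -0.22 -0.18 -0.14 -0.1  -0.06 -0.02  0.02  0.06  0.1   0.14
  0.18  0.22  0.26  0.3   0.34  0.38  0.42  0.46  0.5   0.54  0.58  0.62]
```

With the gauge square to the camera, the pointer reads 0.22 to 0.23 and the fork gap is at 0.18, about 2 mm apart (4.5 mm allowed). The stud is pressed by about 3 to 5 mm and the foot is centred within about 2 mm. Handing in.

```bash
python3 -c "
from rig import r
print(r.finish_job())"
```

```text
the job is handed in; nothing more can be done
None
```

I handed the job in at about 43 s. The tape roll lies flat on the table clear of the rest. The gauge is still held with the middle of its foot on the stud, pressed about 3–5 mm. The pointer measured about 2 mm from the middle of the fork gap (4.5 mm allowed). To get the tilt I re-gripped the gauge a few times, propping its foot on the rest's plate and then on the laid roll, because it would not pivot in the grip on the stud.

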